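# Fetch the bottle at the back of the bay

## Task

The bottle with the blue cap is wanted on the stirrer, but two others stand in front of it in the bottle bay. Set the amber (black-capped) bottle and the white-capped bottle aside on the green mat, leaving the blue-capped one where it is until both stand there; then stand the blue-capped bottle in the middle of the stirrer's round plate, and only after that put the other two back in the bay, the amber one in the middle of the black plate and the white one in the middle of the white plate. Keep the bottles upright and do not shift the timer or the beaker.

Things in the scene. Friction and masses are not known exactly. Their poses are not given: they have to be found in the camera images.
- amber_center (a point): amber-brown round bottle with black screw cap, 56 mm in diameter, 125 mm tall, straight-sided from its foot to about 85 mm up; the black cap on top is 38 mm wide and 19 mm high. Loose, about 0.2 kg. The point is its centre, 62.5 mm above its underside; z is the bottle's axis. Stands at the start on the black plate
- white_center (a point): pale translucent round plastic bottle with white screw cap, 58 mm in diameter, 118 mm tall, straight-sided from its foot to about 80 mm up; the cap is 41 mm wide and 19 mm high. Loose, about 0.1 kg. The point is its centre, 59 mm above its underside; z is the bottle's axis. Stands at the start on the white plate
- blue_center (a point): clear round bottle with blue screw cap, 48 mm in diameter, 102 mm tall, straight-sided from its foot to about 65 mm up; the blue cap is 36 mm wide and 19 mm high. Loose, about 0.1 kg. The point is its centre, 51 mm above its underside; z is the bottle's axis. Stands at the start at the walled back end of the bay
- bay: blue bottle bay, fixed; base 246 x 106 x 6 mm; x points to its back end, origin at the underside. On its centre line: front place x -75 mm, middle x 0 (both open at the sides), back x +64 mm. Back place: bottle on the base between side walls (x +36 to +136, inner faces y +-43) and a back wall (inner face x +132), tops 90 mm above the worktop; open fingers fit only before and behind the bottle, once the middle one is gone
- plate_black: black plate, 68 x 100 x 2 mm, fixed in the front or the middle place of the bay, place of the amber bottle. Origin at the centre of its underside, 6 mm above the worktop (its top is 8 mm above the worktop); the 100 mm side (y) lies across the bay
- plate_white: white plate, 68 x 100 x 2 mm, fixed in the other of these two places of the bay, place of the white-capped bottle. Origin at the centre of its underside, 6 mm above the worktop (its top is 8 mm above the worktop); the 100 mm side (y) lies across the bay
- mat: green mat, 180 (x) x 110 (y) x 3 mm, fixed flat on the worktop to the left or right of the bay, the side area for two bottles one behind the other along its x. Origin at the centre of its underside
- stirrer_top (a point): white laboratory stirrer, 130 x 120 mm, fixed, on the other side of the bay from the mat, with a round white plate 90 mm in diameter on top. The point is the centre of the plate's upper face, 64 mm above the worktop
- timer: white bench timer, 72 x 64 x 22 mm, loose, lying on the worktop in front of the bay; to be left alone. Origin at the centre of its underside
- beaker: empty glass beaker, 73 mm in diameter, 92 mm tall, loose, standing to the right of the bay's back end; to be left alone. Origin at the centre of its underside

How it is judged:
On the way, in this order (a step that is already met when the one before it is completed fails the run):
1. the amber and the white-capped bottle stand released on the green mat, the blue-capped bottle still in its place (x of amber_center in the frame of mat between -0.09 and 0.09 m and y of amber_center in the frame of mat between -0.055 and 0.055 m and height (world z) of amber_center below 0.0715 m and angle between each of amber_center, white_center's own z axis and vertical below 0.1 rad and contact force between each of amber, white and the fingers below 0.1 N and linear speed of each of amber, white below 0.02 m/s and x of white_center in the frame of mat between -0.09 and 0.09 m and y of white_center in the frame of mat between -0.055 and 0.055 m and height (world z) of white_center below 0.068 m and distance of blue_center from where it was at the start of the episode below 0.025 m), for 0.2 s.
2. the blue-capped bottle stands released in the middle of the stirrer's plate (within 15 mm), the other two still on the mat (horizontal distance between blue_center and stirrer_top below 0.015 m and height (world z) of blue_center between 0.109 and 0.121 m and angle between each of blue_center, amber_center, white_center's own z axis and vertical below 0.1 rad and contact force between each of blue, amber, white and the fingers below 0.1 N and linear speed of each of blue, amber, white below 0.02 m/s and x of amber_center in the frame of mat between -0.09 and 0.09 m and y of amber_center in the frame of mat between -0.055 and 0.055 m and height (world z) of amber_center below 0.0715 m and x of white_center in the frame of mat between -0.09 and 0.09 m and y of white_center in the frame of mat between -0.055 and 0.055 m and height (world z) of white_center below 0.068 m), for 0.2 s.
At the end, for the whole second after the job is handed in: The blue-capped bottle stands within 15 mm of the middle of the stirrer's plate, the amber bottle within 15 mm of the middle of the black plate and the white-capped bottle within 15 mm of the middle of the white plate, all three upright (within 0.1 rad), released and at rest (horizontal distance between blue_center and stirrer_top below 0.015 m and height (world z) of blue_center between 0.109 and 0.121 m and angle between each of blue_center, amber_center, white_center's own z axis and vertical below 0.1 rad and contact force between each of blue, amber, white and the fingers below 0.1 N and linear speed of each of blue, amber, white below 0.02 m/s and horizontal distance between amber_center and plate_black below 0.015 m and height (world z) of amber_center below 0.0765 m and horizontal distance between white_center and plate_white below 0.015 m and height (world z) of white_center below 0.073 m); the robot touches nothing.
It fails at once if the amber bottle is tipped by more than 0.5 rad (angle between amber_center's own z axis and vertical above 0.5 rad).
It fails at once if the white-capped bottle is tipped by more than 0.5 rad (angle between white_center's own z axis and vertical above 0.5 rad).
It fails at once if the blue-capped bottle is tipped by more than 0.5 rad (angle between blue_center's own z axis and vertical above 0.5 rad).
It fails at once if the timer is shifted by more than 25 mm (distance of timer from where it was at the start of the episode above 0.025 m).
It fails at once if the beaker is shifted by more than 25 mm (distance of beaker from where it was at the start of the episode above 0.025 m).
It also fails if it takes over 128 s, if anything falls off the work surface, if the arm or the gripper's body presses on something with over 40 N, if the wrist force passes 120 N, or if a joint passes its speed limit or range.

## Robot

A 6-joint arm with a two-finger parallel gripper is mounted at the origin on a cart in front of the work surface, level with it; the furniture and walls round the work are solid. World frame = base frame: x ahead of the robot, y to its left, z up, the work surface at z = 0. Lengths are in m, angles in rad, forces in N, time in s.
With the tool pointing down it reaches from about 0.275 to 0.825 m from the base axis. Payload 4.9 kg.
Tool frame: the origin (TCP) lies midway between the tips of the shut fingers; the grasp point (between the pads) lies 19 mm behind it (grip_point_offset is the distance from the TCP to the grasp point, in m); z points along the fingers, y is the line along which they close (so a half turn about z gives the same grasp; the last joint's range is limited). The gripper opens to 85 mm and grips with 20 to 120 N. Pads are 22 mm wide; open, the fingers measure 114 mm over their backs; the gripper's body (76 mm by 85 mm) begins 54 mm behind the grasp point. The pads swing forward as they close: fully open they stand 13 mm farther back than shut.
Start: joints at [0.982, 0.326, -0.193, 1.052, 0, 1.437], TCP at [0.242, 0.494, 0.231] pointing down, gripper open.
Joint ranges: [-2.65, 2.65], [-0.97, 1.79], [-1.3, 1.35], [-1.93, 2.1], [-1.47, 1.37], [-3.14, 3.14]. Speed limits (rad/s): [2.57, 2.57, 3.14, 3.14, 3.14, 3.14].

## Interface

Orientations are given as a rotation vector (axis times angle).
In Python, from cell import * gives the robot as it stands. Calls block until the motion is done:
- movep(position, orientation): joint-space move of the TCP to a pose.
- move_l(position, velocity=0.15, rot=None, until_force=None): straight line of the TCP; rot=None keeps the orientation; velocity is the mean speed in m/s. With until_force (N) it stops when the force on the tool has changed by that much, and returns True; else False.
- set_joints(angles): joint-space move.
- let_go() and grab(newtons=None): open the fingers fully, or close them until they stop; newtons is the grip in N (None keeps the last).
- sleep(seconds).
- ik(position, orientation): joint angles nearest the present ones, or None.
- get_state(): the state.
- grab_frame(name): name is "side" or "top"; returns a dict with "img" (384x512x3 uint8, red, green, blue), "fx", "fy", "cx", "cy" (pixels), "k1" (the pictures are not rectified: a ray, as slopes to the right and down, at radius r is drawn at 1 + k1 r^2 times it, then the intrinsics apply), "cam_to_world" (4x4, takes a point from camera to world coordinates). Camera axes: x right, y down, z forward; pixel columns grow to the right and rows downward; lengths in m; the calibration is good to about 2 mm. A picture is of the moment at which its call begins. There is no depth.
A pose or a line that the arm cannot do raises MotionError and nothing moves.
- sign_off(): hands the job in; it is judged then, once.
Trained networks look in the newest picture that a camera, given by its name, has taken for a name from the list of things; names that differ only in an ending like _2 or _b are one class to them, and where a whole thing is asked for, a point or a joint stands for the part that bears it (a point fixed in the world has none). Each returns a list of dicts, best first, with "score" (0 to 1); they miss things now and then, are a little off and sometimes report something else, mostly with a low value. They report only what shows in the picture. A call takes as long as a camera call.
- spot_in(camera, name): "centre" ([column, row] in pixels, amid what is visible of it).
- silhouettes(camera, name): "mask" (384x512 bool, what is visible of it) and "centre" ([column, row] in pixels, amid what is visible of it).
- tip_of(camera, name): "centre" ([column, row] in pixels: a listed point, or the origin of a listed thing).
The state is a dict: "clock": time; "q": joint angles; "joint_velocities": joint speeds; "tau": joint torques, N m; "position": TCP position; "eef_rot": TCP orientation; "contact_force": force on the tool from outside, world axes, zero at the start; "wrist_torque": the same for the moment, N m; "finger_gap": opening from 0.0 (shut) to 1.0 (fully open); "grasp_force": force on a finger pad.
Only numpy, scipy, OpenCV 4.12 (cv2) and the standard library are available. Lean on these libraries where they do the work, as an engineer would, in place of code of your own. Each camera call takes 0.05 s, during which the arm holds its last target. There are 200 camera calls.

## Working session

There is one attempt and no reset: what is moved stays moved. The work goes in short steps, each a Python script; the robot and the scene stay as the last script left them, time stands still between calls to the robot, and variables do not carry over. Pictures are saved under pics/ and viewed, at most 14 in all, crops included, and the job is handed in when it is done.

```bash
mkdir -p pics
cat > h.py <<'E'
from cell import *
import numpy as np, cv2
def px2w(f,uv,z):
    K=np.array([[f["fx"],0,f["cx"]],[0,f["fy"],f["cy"]],[0,0,1.]])
    p=cv2.undistortPoints(np.array([[uv]],float),K,np.array([f["k1"],0,0,0.]))[0,0]
    T=np.array(f["cam_to_world"]); d=T[:3,:3]@[p[0],p[1],1]; o=T[:3,3]
    return o+d*(z-o[2])/d[2]
E
python3 - <<'E'
from h import *
F={}
for c in("side","top"):
    F[c]=f=grab_frame(c); cv2.imwrite(f"pics/{c}0.png",f["img"][:,:,::-1]); print(c,np.round(f["cam_to_world"],3).tolist(),f["k1"],f["fx"])
Z=dict(amber_center=.0705,white_center=.067,blue_center=.057,bay=0,plate_black=.008,plate_white=.008,mat=.003,stirrer_top=.064,timer=0,beaker=0)
for n,z in Z.items():
    for c in F:
        for r in tip_of(c,n)[:2]: print(n,c,round(r["score"],2),np.round(r["centre"],1),np.round(px2w(F[c],r["centre"],z),3))
print(get_state())
E
```

```text
side [[0.904, -0.198, 0.379, 0.232], [-0.427, -0.398, 0.812, -0.65], [-0.01, -0.896, -0.444, 0.466], [0.0, 0.0, 0.0, 1.0]] 0.014548617267003301 350.74743326042295
top [[-0.009, -0.982, 0.19, 0.337], [-1.0, 0.008, -0.002, 0.036], [0.001, -0.19, -0.982, 1.219], [0.0, 0.0, 0.0, 1.0]] -0.11416154276056568 450.59557078286514
amber_center side 0.75 [240.9 221.8] [ 0.477 -0.029  0.07 ]
amber_center top 0.71 [284.8 225.9] [ 0.474 -0.028  0.07 ]
white_center side 0.95 [270.6 217.3] [ 0.547 -0.035  0.067]
white_center top 0.64 [283.4 197.9] [ 0.548 -0.026  0.067]
white_center top 0.29 [283.1 203.5] [ 0.533 -0.025  0.067]
blue_center side 0.79 [291.5 212.7] [ 0.609 -0.022  0.057]
blue_center top 0.86 [283.  177.3] [ 0.605 -0.026  0.057]
blue_center top 0.42 [370.5 214.1] [ 0.504 -0.254  0.057]
bay side 0.62 [295.4 213.7] [0.668 0.056 0.   ]
bay side 0.61 [269.6 239.4] [ 0.55  -0.024  0.   ]
bay top 0.92 [281.2 201.9] [ 0.549 -0.023  0.   ]
plate_black side 0.94 [237.4 244.9] [ 0.468 -0.022  0.008]
plate_black top 0.82 [282.3 228.4] [ 0.475 -0.025  0.008]
plate_white side 0.65 [265.4 237.6] [ 0.
[... 634 characters left out ...]
 -0.188  0.   ]
{'clock': 1.1, 'q': array([ 9.81798706e-01,  3.26195130e-01, -1.92601137e-01,  1.05197370e+00,
       -4.11178020e-05,  1.43659165e+00]), 'joint_velocities': array([ 0.00081954,  0.00022685,  0.00096056, -0.00128664,  0.0014023 ,
       -0.00119632]), 'tau': array([ 1.73746212e-04, -4.43341112e+01,  2.62758279e+01,  1.11548474e-03,
       -2.14368674e-04, -6.42186336e-06]), 'position': array([0.24161984, 0.49411371, 0.23128306]), 'eef_rot': array([7.08235481e-01, 3.06067095e+00, 1.58776521e-05]), 'contact_force': array([ 0.14578263, -0.47666827, -1.31262684]), 'wrist_torque': array([ 0.04043994, -0.00832107, -0.01953193]), 'grasp_force': 0.0, 'finger_gap': 0.9984324108851191}
```

View pics/top0.png

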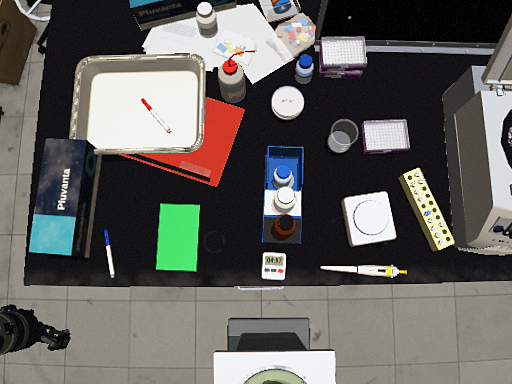

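View pics/side0.png

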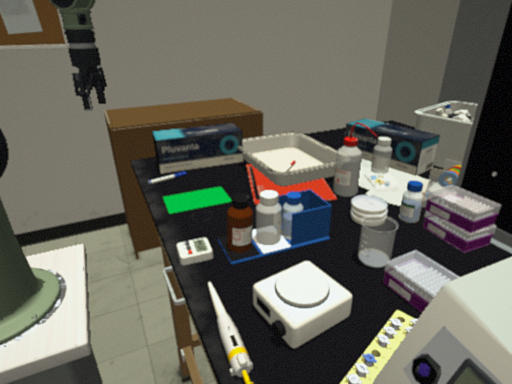

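The top view shows amber (284,226) at the front, white (283,198) in the middle, blue (283,177) at the back, the mat (180,238) on the left and the stirrer (370,214) on the right. The yaws still need measuring.

Run:
```python
from h import *
f=grab_frame("top"); im=f["img"].astype(int); r,g,b=im[...,0],im[...,1],im[...,2]
def rect(m,z,box):
    k=np.zeros(m.shape,bool); k[box[1]:box[3],box[0]:box[2]]=1
    ys,xs=np.nonzero(m&k)
    P=np.array([px2w(f,(x,y),z)[:2] for x,y in zip(xs,ys)],np.float32)*1000
    return cv2.minAreaRect(P),P.mean(0),len(P)
print("mat",rect((g>150)&(r<100)&(b<130),.003,(140,190,220,285)))
print("front base",rect((b>60)&(r<60)&(b>1.5*g),.006,(255,217,312,250)))
print("white plate",rect((r>170)&(g>170)&(b>170),.008,(255,188,272,222)),rect((r>170)&(g>170)&(b>170),.008,(296,188,312,222)))
print("stirrer",rect((r>150)&(g>150)&(b>150),.06,(335,185,402,255)))
F={"top":f,"side":grab_frame("side")}
for n,zc in(("amber",.0705),("white",.067),("blue",.057)):
    for c in F:
        for q in silhouettes(c,n+"_center")[:1]:
            ys,xs=np.nonzero(q["mask"]); print(n,c,round(q["score"],2),xs.min(),xs.max(),ys.min(),ys.max(),len(xs))
x=cv2.resize(f["img"][140:250,250:405,::-1],None,fx=5,fy=5,interpolation=cv2.INTER_CUBIC); cv2.imwrite("pics/crop.png",x)
```

```text
mat (((455.39117431640625, 259.6921691894531), (109.544921875, 181.281982421875), 87.67575073242188), array([454.85147, 259.98096], dtype=float32), 2565)
front base (((470.98028564453125, -22.663005828857422), (105.9815673828125, 70.62043762207031), 89.40461730957031), array([474.97278 , -26.208908], dtype=float32), 97)
white plate (((547.7504272460938, 14.588281631469727), (19.065876007080078, 66.5202865600586), 89.24857330322266), array([546.72314 ,  13.729048], dtype=float32), 183) (((544.2379150390625, -68.62590789794922), (10.987858772277832, 66.61543273925781), 88.63339233398438), array([543.5881  , -68.614395], dtype=float32), 123)
stirrer (((494.30084228515625, -251.40115356445312), (126.89179992675781, 118.08068084716797), 8.304835319519043), array([ 494.11462, -251.51538], dtype=float32), 2088)
amber top 0.63 273 295 214 240 482
amber side 0.6 226 253 193 251 1360
white top 0.95 274 295 188 212 456
white side 0.83 256 281 190 244 1235
blue top 0.83 273 291 165 186 317
blue side 0.58 283 302 192 234 516
```

View pics/crop.png

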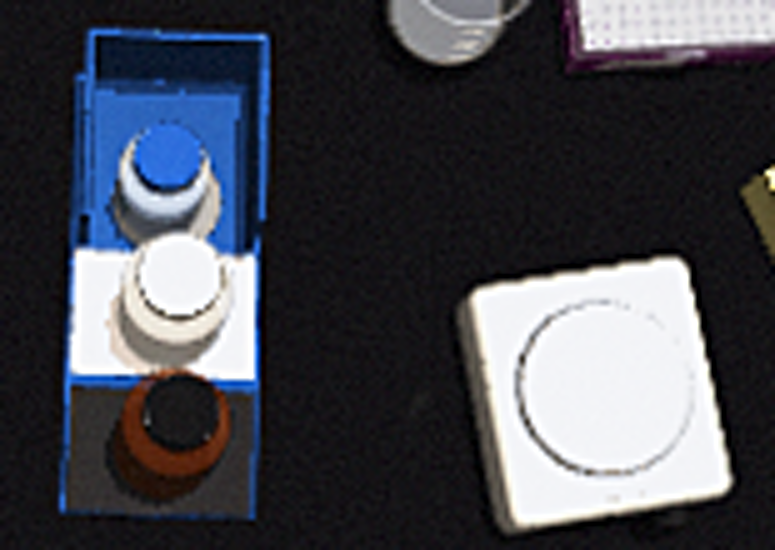

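Run:
```python
from h import *
f=grab_frame("top")
o=lambda x,y:((x+.5)/5-.5+250,(y+.5)/5-.5+140)
for n,x,y,z in(("amber",182,411,.133),("white",181,273,.126),("blue",169,156,.108),("stir",606,386,.064),("baseFL",62,511,.006),("baseFR",255,518,.006),("wplBL",75,250,.008),("wplFL",69,372,.008),("wplBR",257,253,.008),("wplFR",251,378,.008),("wallBL",91,33,.09),("wallBR",269,37,.09)):
    print(n,np.round(px2w(f,o(x,y),z),4))
for t in(0,np.pi/4,np.pi/2,np.pi*3/4):
  for p in((.474,-.026,.25),(.61,-.026,.25),(.45,.26,.25),(.5,-.25,.25)):
    q=ik(p,(np.pi*np.cos(t),np.pi*np.sin(t),0)); print(round(t,2),p,None if q is None else np.round(q,2))
```

```text
amber [ 0.4767 -0.0275  0.133 ]
white [ 0.5463 -0.0287  0.126 ]
blue [ 0.6102 -0.0249  0.108 ]
stir [ 0.4963 -0.2531  0.064 ]
baseFL [0.4394 0.0306 0.006 ]
baseFR [ 0.4346 -0.0732  0.006 ]
wplBL [0.5822 0.0222 0.008 ]
wplFL [0.5146 0.0261 0.008 ]
wplBR [ 0.5796 -0.0777  0.008 ]
wplFR [ 0.5104 -0.0727  0.008 ]
wallBL [0.681  0.0135 0.09  ]
wallBR [ 0.6782 -0.0794  0.09  ]
0 (0.474, -0.026, 0.25) [-0.21  0.17 -0.35  1.05  0.    2.93]
0 (0.61, -0.026, 0.25) [-0.16  0.43  0.01  1.15  0.    2.98]
0 (0.45, 0.26, 0.25) [ 0.38  0.26 -0.24  1.07  0.   -2.76]
0 (0.5, -0.25, 0.25) [-0.6   0.33 -0.14  1.1   0.    2.55]
0.79 (0.474, -0.026, 0.25) [-0.21  0.17 -0.35  1.05  0.    1.36]
0.79 (0.61, -0.026, 0.25) [-0.16  0.43  0.01  1.15  0.    1.41]
0.79 (0.45, 0.26, 0.25) [ 0.38  0.26 -0.24  1.07  0.    1.95]
0.79 (0.5, -0.25, 0.25) [-0.6   0.33 -0.14  1.1   0.    0.98]
1.57 (0.474, -0.026, 0.25) [-0.21  0.17 -0.35  1.05  0.   -0.21]
1.57 (0.61, -0.026, 0.25) [-0.16  0.43  0.01  1.15  0.   -0.16]
1.57 (0.45, 0.26, 0.25) [ 0.38  0.26 -0.24  1.07  0.    0.38]
1.57 (0.5, -0.25, 0.25) [-0.6   0.33 -0.14  1.1   0.   -0.6 ]
2.36 (0.474, -0.026, 0.25) [-0.21  0.17 -0.35  1.05  0.   -1.78]
2.36 (0.61, -0.026, 0.25) [-0.16  0.43  0.01  1.15  0.   -1.73]
2.36 (0.45, 0.26, 0.25) [ 0.38  0.26 -0.24  1.07  0.   -1.19]
2.36 (0.5, -0.25, 0.25) [-0.6   0.33 -0.14  1.1   0.   -2.17]
```

```bash
cat >> h.py <<'E'
PSI=np.deg2rad(-2.7)
def rv(a): t=np.pi/2+(PSI+a)/2; return np.pi*np.array([np.cos(t),np.sin(t),0])
ACROSS,ALONG=rv(0),rv(-np.pi/2)
HI=.23
def pick(xy,foot,h,rot=ACROSS,N=40):   # h: TCP height above the foot
    movep([*xy,HI],rot); move_l([*xy,foot+h],.12); grab(N); s=get_state()
    print("grip",s["finger_gap"],s["grasp_force"],s["contact_force"])
    move_l([*xy,HI],.12); print("lifted",get_state()["grasp_force"])
def place(xy,foot,h,rot=ACROSS):
    movep([*xy,HI],rot); move_l([*xy,foot+h+.02],.12)
    print("touch",move_l([*xy,foot+h+.001],.03,until_force=8),get_state()["position"])
    let_go(); move_l([*xy,HI],.12); print("t",get_state()["clock"])
def look(c,name,box=None,k=1):
    f=grab_frame(c); i=f["img"][:,:,::-1]
    if box: i=i[box[1]:box[3],box[0]:box[2]]
    cv2.imwrite(f"pics/{name}.png",cv2.resize(i,None,fx=k,fy=k,interpolation=cv2.INTER_CUBIC)); return f
E
python3 - <<'E'
from h import *
pick((.477,-.027),.008,.057)
place((.497,.258),.003,.057)
movep([.40,.0,HI],ACROSS)
look("side","side1"); look("top","top1",(150,130,310,260),5)
E
```

```text
grip 0.6383698689306107 41.997493368107826 [-1.08564958  0.49039089  5.84209007]
lifted 42.36708806070965
touch True [0.49654961 0.25780044 0.06070593]
t 12.175
```

View pics/side1.png

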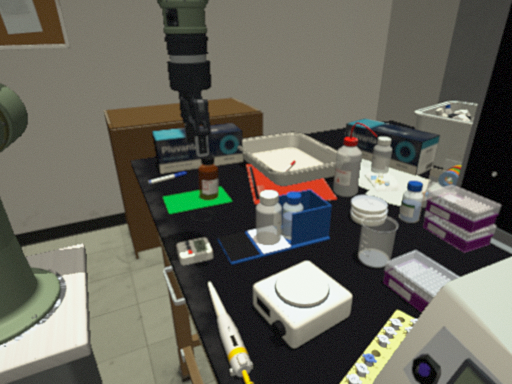

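```bash
python3 -c "
import cv2;print(cv2.imread('pics/top1.png').shape)"; ls pics
```

```text
(650, 800, 3)
crop.png
side0.png
side1.png
top0.png
top1.png
```

The amber bottle stands upright on the mat at (209,182) in the side view, and the black plate is now clear. Next is the white bottle.

Run:
```python
from h import *
pick((.546,-.028),.008,.050)
place((.413,.261),.003,.050)
movep([.40,.02,HI],ALONG)
look("side","side2"); f=look("top","top2",(150,150,310,260),5)
for n,z in(("amber_center",.0655),("white_center",.062),("blue_center",.057)):
    for r in tip_of("top",n)[:1]: print(n,round(r["score"],2),np.round(px2w(f,r["centre"],z),3))
```

```text
grip 0.6619504449504419 42.186080856699846 [ 0.16133778 -1.1654216   4.80519948]
lifted 42.415330917719984
touch True [0.41276464 0.26075888 0.05379331]
t 22.8833
amber_center 0.68 [0.492 0.253 0.066]
white_center 0.96 [0.416 0.267 0.062]
blue_center 0.62 [ 0.603 -0.027  0.057]
```

View pics/side2.png

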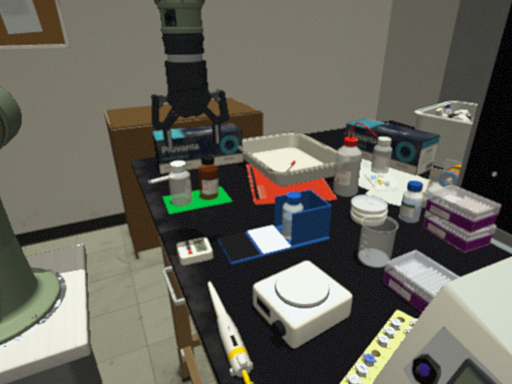

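View pics/top2.png

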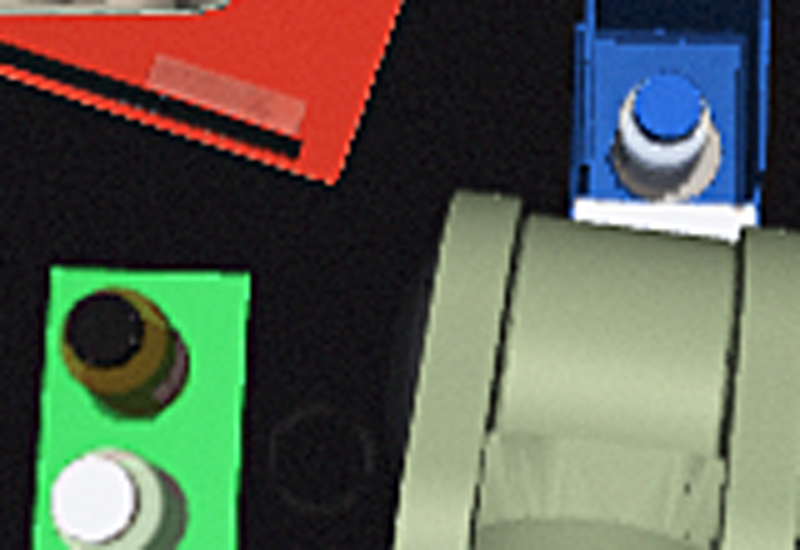

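Amber (209,182) and white (180,185) stand on the mat in the side view. The blue cap is unmoved, at (283.6,171.2) in the full top picture. Next I move blue to the stirrer.

Run:
```python
from h import *
pick((.6105,-.026),.006,.034,ALONG)
place((.497,-.2525),.064,.034,ALONG)
movep([.42,.02,HI],ACROSS)
look("side","side3"); f=look("top","top3",(300,150,420,260),5)
```

```text
grip 0.5378759636362507 41.28803664352745 [-2.36407083  0.22306142  5.45870738]
lifted 40.94500260427594
touch False [ 0.49702641 -0.25250003  0.09888818]
t 33.4583
```

View pics/side3.png

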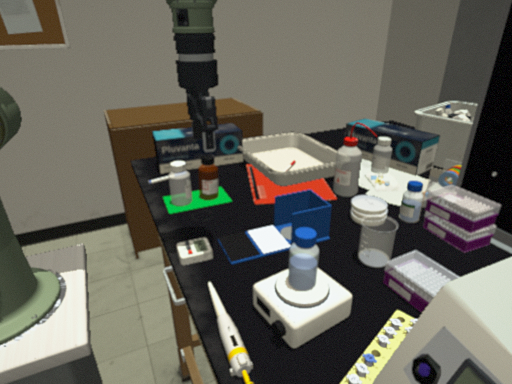

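View pics/top3.png

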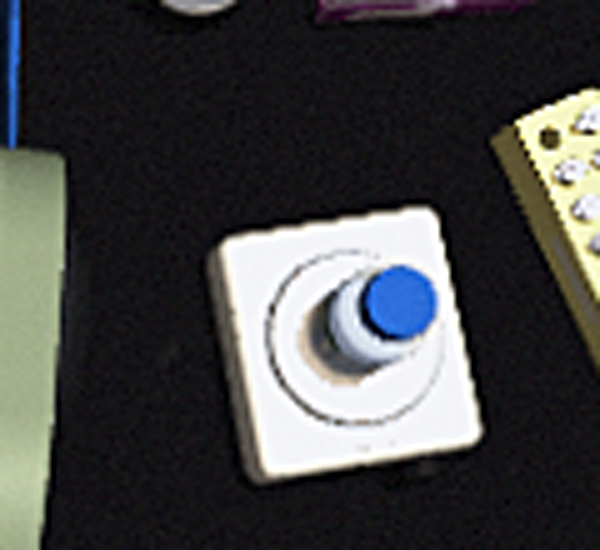

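Run:
```python
from h import *
f=grab_frame("top"); p=px2w(f,(379.4,210),.166); print(p)
if np.hypot(p[0]-.4963,p[1]+.2531)<.009:
    pick((.413,.261),.003,.050)
    place((.5467,-.0265),.008,.050)
    pick((.497,.258),.003,.057)
    place((.472,-.022),.008,.057)
    movep([.35,.30,.25],ACROSS)
    look("side","side4"); look("top","top4",(240,130,400,250),5)
```

```text
[ 0.49831995 -0.24915603  0.166     ]
grip 0.6636205554441112 41.711655805120245 [-0.28879315 -1.83811022  5.50641439]
lifted 42.402973809221294
touch True [ 0.54645174 -0.02648989  0.05872776]
t 44.5583
grip 0.6351996296059467 42.30852634878829 [-0.79005073 -0.60741893  6.13340617]
lifted 42.36729926196858
touch True [ 0.47156304 -0.02195953  0.06572307]
t 54.2417
```

View pics/side4.png

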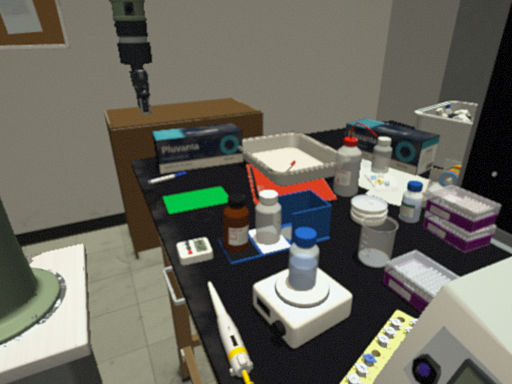

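View pics/top4.png

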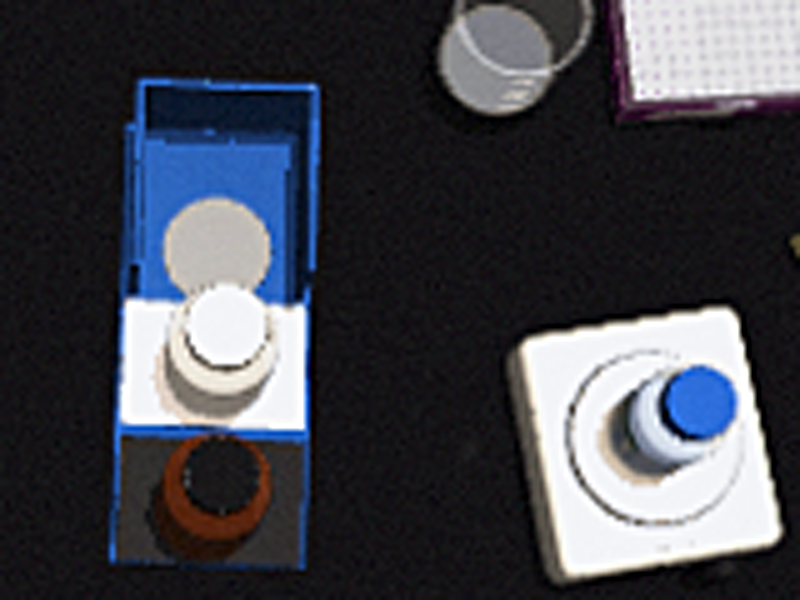

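Amber is centred on the black plate (cap at 222,475 in the crop) and white on the white plate (cap at 227,325). Blue stands on the stirrer (cap at 701,401). All three are upright, and the timer and beaker have not moved.

```bash
python3 -c "
from cell import *
print(sign_off())"
```

```text
the job is handed in; nothing more can be done
None
```

The job is handed in: the blue-capped bottle stands on the stirrer's plate and the amber and white bottles are back on their own plates, in the required order; the final pictures show all three upright and the timer and beaker in place, but sign-off returned no verdict.

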